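# Put the flat speaker pod on charge

## Robot

A 6-joint arm with a two-finger parallel gripper is mounted at the origin on the work surface. World frame = base frame: x ahead of the robot, y to its left, z up, the work surface at z = 0. Lengths are in m, angles in rad, forces in N, time in s.
With the tool pointing down it reaches from about 0.375 to 0.975 m from the base axis. Payload 3.8 kg.
Tool frame: the origin (TCP) lies midway between the tips of the shut fingers; the grasp point (between the pads) lies 19 mm behind it; z points along the fingers, y is the line along which they close (so a half turn about z gives the same grasp; the last joint's range is limited). The gripper opens to 85 mm and grips with 20 to 120 N. Pads are 22 mm wide; open, the fingers measure 114 mm over their backs; the gripper's body (76 mm by 85 mm) begins 54 mm behind the grasp point. The pads swing forward as they close: fully open they stand 13 mm farther back than shut.
Start: joints at [-1.356, 0.264, 1.604, -0, 1.274, -0.037], TCP at [0.168, -0.654, 0.231] pointing down, gripper open.
Joint ranges: [-2.63, 2.63], [-0.94, 2.18], [0.31, 2.57], [-1.31, 4.45], [0, 2.66], [-2.55, 2.55]. Speed limits (rad/s): [2.57, 2.57, 3.14, 3.14, 3.14, 3.14].

## Interface

Orientations are given as a rotation vector (axis times angle).
In Python, from workcell import bot, imaging gives the robot as it stands.
- The arm moves only by the tool step_arm, never from a script. Its argument "series" is a list of rows, each an object of numbers: "grip": the closure, from -1 (fully open) to 1 (shut); "x", "y", "z": the shift along the tool's x, y, z normalised to -1 to 1, where 1 is 500 mm; "ax", "ay", "az": the turn, a rotation vector about the tool's x, y, z normalised to -1 to 1, where 1 is 30 degrees. A call has 1 to 12 rows; each row is the pose to reach, as a shift and turn from the pose commanded when the call began, along the tool's axes at that moment; what a row does not reach only later rows make up. A row lasts 1/10 s, in which the tool goes at most 50 mm and 8.59 degrees, less where a joint would pass 70% of its speed; a pose out of reach is approached as far as the arm can. A call with a number of a shift or a turn outside -1 to 1 is refused whole. A call with a gripper value outside its range is refused whole. The fingers move at their own pace and stop on an object; "force" is the grip in N (left out, the last holds). Time passes only in rows, so rows that repeat a pose let the fingers close. It gives the time, the measured TCP pose, the force, the opening and the grip force at its end, in the units of the state.
- bot.read_state(): the state, without advancing time (a new reading comes with each control period).
- imaging.read_camera(name): name is "scene" or "top" or "wrist"; returns a dict with "img" (384x512x3 uint8, red, green, blue), "fx", "fy", "cx", "cy" (pixels), "R" (3x3) and "t" (3): a world point X has camera coordinates R X + t. Camera axes: x right, y down, z forward; pixel columns grow to the right and rows downward; lengths in m; the calibration is good to about 2 mm. A picture is of the moment at which its call begins. There is no depth.
- bot.finish_job(): hands the job in; it is judged then, once.
The state is a dict: "time": time; "q": joint angles; "joint_vel": joint speeds; "joint_torque": joint torques, N m; "tool_pos": TCP position; "tcp_rot": TCP orientation; "wrist_force": force on the tool from outside, world axes, zero at the start; "torque": the same for the moment, N m; "width": opening from 0.0 (shut) to 1.0 (fully open); "grip_force": force on a finger pad.
Only numpy, scipy, OpenCV 4.12 (cv2) and the standard library are available. Lean on these libraries where they do the work, as an engineer would, in place of code of your own. Each camera call takes 0.05 s, during which the arm holds its last target. There are 200 camera calls.

## Task

Take the speaker pod with the red lamp out of the rack, stand it upright on the round white mat and let go, so that you can take it again by its sides. Then set its domed foot in the charger's blue cup, with the pod's grille facing the same way as the charger's front (away from the back plate), and push it down until you feel the cup bottom out; let go and leave it standing there. Never drop the pod, and leave the green-lamp pods, the mug and the mouse where they are.

Things in the scene. Friction and masses are not known exactly. Their poses are not given: they have to be found in the camera images.
- red_pod_center (a point): The pod to move: upright white box with a red lamp bar on top, 50 (x, front to back) by 54 (y) by 92 mm tall, 0.2 to 0.34 kg. The point is its centre, 46 mm above its underside; z up, +x out of its front (dark grille; the lamp bar is near the front edge). The lowest 20 mm are a black domed foot, 50 mm across, with a 28 mm flat beneath on which it can stand; grip the flat-sided box above it.
- red_pod_front (a point): Middle of the red pod's front face (grille), 25 mm ahead of its centre along its x.
- green_pod_a_center (a point): Centre of a like pod with a green lamp bar, in another bay of the rack; leave it.
- green_pod_b_center (a point): Centre of the other like pod with a green lamp bar, in another bay of the rack; leave it.
- rack: Fixed rack, left or right on the desk: three bays side by side along its y, 71 mm apart, 74 (x) by 222 mm (y). Origin on the desk under its middle; z up, +x its front, where the pods face. Bays are open to front and back; pods stand on its 6 mm floor, 6 mm from 5 mm side walls that rise to 91 mm above the desk, 7 mm below the pods' tops, so take them front and back.
- mat_top (a point): Centre of the top of the round white mat, 100 mm across, 4 mm thick, fixed on the desk.
- charger: Fixed black charger; origin on the desk under the cup's axis; +x to its front (yellow strip), z up. Housing 15 mm high, x -50 to +60 mm, 104 mm wide (y). Behind the cup a back plate 72 mm wide, 110 mm high, x -46 to -36 mm: it leaves 11 mm behind a seated pod, too little for a finger, so hold the pod by its sides (y).
- cup_rim (a point): Centre of the rim of the charger's blue cup: a conical dish open upwards, 52 mm across inside at the rim, 28 mm at its floor, 18 mm deep, wall 55 degrees steep. A pod's foot centres itself in it; seated, the pod's centre is 30 mm above this point. Raised, the rim is 46 mm above the desk.
- cup (a joint): How far the cup has been pushed down, m: 0 raised, 0.010 at its firm stop (it starts between 0 and 0.003). It slides stiffly, with about 6 N of friction, has no spring and stays where it is left.
- mug_center (a point): Centre of a loose blue mug, 76 mm across, 85 mm tall; leave it.
- mouse_center (a point): Centre of a loose black computer mouse, 60 by 100 by 34 mm; leave it.
Mind the look-alikes: they are no part of the job. Leave any brown or orange look-alike of the charger alone.

How it is judged:
On the way:
1. the red-lamp pod stands upright on the white mat, let go of (horizontal distance between red_pod_center and mat_top below 0.04 m and z of red_pod_center in the frame of mat_top below 0.05 m and angle between red_pod_center's own z axis and vertical below 0.12 rad and contact force between the fingers and red_pod below 0.05 N and linear speed of red_pod below 0.02 m/s), for 0.2 s.
At the end, for the whole second after the job is handed in: The red-lamp pod stands in the cup: axis within 5 mm of the cup's, centre 26 to 34 mm above its rim, upright within 0.1 rad, middle of its front face on the charger's front side and within 8 mm of its middle plane; the cup is down by over 8 of its 10 mm; pod at rest, let go of (horizontal distance between red_pod_center and cup_rim below 0.005 m and z of red_pod_center in the frame of cup_rim between 0.026 and 0.034 m and angle between red_pod_center's own z axis and vertical below 0.1 rad and x of red_pod_front in the frame of charger above 0.015 m and y of red_pod_front in the frame of charger between -0.008 and 0.008 m and value of joint cup above 0.008 m and linear speed of red_pod below 0.02 m/s and contact force between the fingers and red_pod below 0.05 N); the robot touches nothing.
It fails at once if the red-lamp pod is dropped (falls free at over 0.6 m/s, from some 20 mm) (contact force between the fingers and red_pod below 0.05 N and linear speed of red_pod above 0.6 m/s).
It fails at once if a green-lamp pod is shifted by more than 25 mm or tipped (distance of any of green_pod_a_center, green_pod_b_center from where it was at the start of the episode above 0.025 m or angle between any of green_pod_a_center, green_pod_b_center's own z axis and vertical above 0.3 rad).
It fails at once if the mug or the mouse is shifted by more than 25 mm (distance of any of mug_center, mouse_center from where it was at the start of the episode above 0.025 m).
It also fails if it takes over 67 s, if anything falls off the work surface, if the arm or the gripper's body presses on something with over 40 N, if the wrist force passes 120 N, or if a joint passes its speed limit or range.

## Working session

There is one attempt and no reset: what is moved stays moved. The work goes in short steps, Python scripts to look and compute and a tool call to move; the robot and the scene stay as the last step left them, time stands still between calls to the robot, and variables do not carry over. Pictures are saved under pics/ and viewed, at most 11 in all, crops included, and the job is handed in when it is done.

Besides the shell and the picture viewer there is one more tool, called after "Emit:" as a command line: name --argument value ..., lists and objects as JSON in quotes. step_arm: Moves the arm, as the interface text tells. Scaled input: -1 to 1 covers 500 mm each way for a shift and 30 degrees each way for a turn. Its arguments: {"type":"object","properties":{"series":{"type":"array","items":{"type":"object","properties":{"grip":{"type":"number"},"x":{"type":"number","minimum":-1,"maximum":1},"y":{"type":"number","minimum":-1,"maximum":1},"z":{"type":"number","minimum":-1,"maximum":1},"ax":{"type":"number","minimum":-1,"maximum":1},"ay":{"type":"number","minimum":-1,"maximum":1},"az":{"type":"number","minimum":-1,"maximum":1}}}},"force":{"type":"number"}},"required":["series"]}

```bash
mkdir -p pics; ls; python3 - <<'E'
from workcell import bot, imaging
import cv2,numpy as np,pickle
s=bot.read_state();print({k:np.round(v,3) for k,v in s.items()})
for n in ("scene","top"):
    c=imaging.read_camera(n);pickle.dump(c,open(n+'.pkl','wb'))
    print(n,c['fx'],c['cx'],c['cy'],np.round(c['R'],3).tolist(),np.round(c['t'],3))
    cv2.imwrite(f'pics/{n}0.png',c['img'][:,:,::-1])
E
```

```text
pics
{'time': np.float64(0.0), 'q': array([-1.356,  0.265,  1.605,  0.   ,  1.274, -0.037]), 'joint_vel': array([ 0.002,  0.001, -0.001, -0.   ,  0.002, -0.001]), 'joint_torque': array([ 2.0000e-03, -5.1511e+01, -3.6732e+01,  0.0000e+00,  1.3000e-02,
       -0.0000e+00]), 'tool_pos': array([ 0.168, -0.653,  0.23 ]), 'tcp_rot': array([-3.114, -0.394,  0.   ]), 'wrist_force': array([0.985, 0.492, 0.09 ]), 'torque': array([ 0.004, -0.012,  0.032]), 'grip_force': np.float64(0.0), 'width': np.float64(1.001)}
scene 448.45434577725825 264.57946488766413 191.13344734053808 [[0.518, 0.855, -0.008], [0.606, -0.374, -0.702], [-0.604, 0.359, -0.712]] [-0.246 -0.296  1.481]
top 387.01108587159484 250.16130274419945 192.13588609386784 [[-0.026, -1.0, -0.007], [-0.99, 0.027, -0.139], [0.139, 0.004, -0.99]] [-0.029  0.556  1.101]
```

View pics/scene0.png

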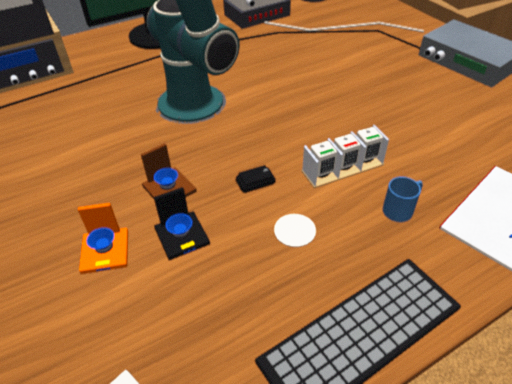

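View pics/top0.png

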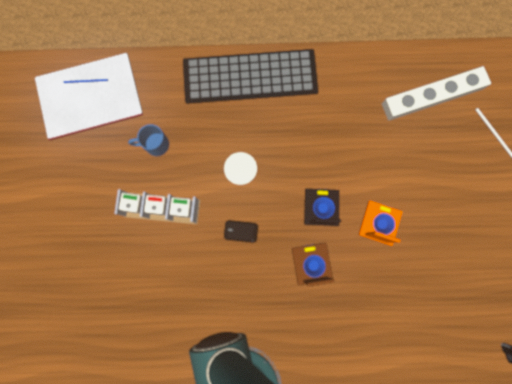

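The red pod is in the middle bay, at scene (347,143) and top (154,204). The white mat is at scene (295,230) and top (240,168). The black charger is at scene (180,230) and top (322,207), with its yellow strip facing up in the top view. The brown and orange chargers are look-alikes, the mug is at top (152,140), and the mouse is at top (241,231).

```bash
cat > h.py <<'E'
import cv2,numpy as np
def hsv(img): return cv2.cvtColor(img,cv2.COLOR_RGB2HSV)
def blob(img,lo,hi,roi,up=1):
    """centroid, area of colour blob in roi (x0,y0,x1,y1)"""
    m=cv2.inRange(hsv(img),lo,hi);k=np.zeros_like(m);x0,y0,x1,y1=roi;k[y0:y1,x0:x1]=m[y0:y1,x0:x1]
    n,l,s,c=cv2.connectedComponentsWithStats(k)
    if n<2:return None
    i=1+np.argmax(s[1:,4]);return c[i],s[i].tolist(),l==i
def ray(c,p):
    d=c['R'].T@np.array([(p[0]-c['cx'])/c['fx'],(p[1]-c['cy'])/c['fy'],1.]);return -c['R'].T@c['t'],d/np.linalg.norm(d)
def plane(c,p,z):
    o,d=ray(c,p);return o+d*(z-o[2])/d[2]
def tri(cs,ps):
    A=np.zeros((3,3));b=np.zeros(3);R=[ray(c,p) for c,p in zip(cs,ps)]
    for o,d in R:
        P=np.eye(3)-np.outer(d,d);A+=P;b+=P@o
    X=np.linalg.solve(A,b);return X,max(np.linalg.norm((np.eye(3)-np.outer(d,d))@(X-o)) for o,d in R)
def proj(c,X):
    p=c['R']@X+c['t'];return np.array([c['fx']*p[0]/p[2]+c['cx'],c['fy']*p[1]/p[2]+c['cy']])
RED=((0,120,90),(8,255,255));GRN=((45,100,60),(80,255,255));YEL=((24,150,150),(34,255,255));BLU=((108,150,60),(125,255,255));WHT=((0,0,225),(180,30,255))
E
python3 - <<'E'
from h import *
import pickle
s,t=[pickle.load(open(n+'.pkl','rb')) for n in('scene','top')]
F={'red':(RED,(338,132,360,150),(143,192,166,205)),'gA':(GRN,(310,140,337,160),(168,192,194,210)),'gB':(GRN,(360,120,385,140),(116,190,142,208)),
'yel':(YEL,(170,235,200,255),(312,186,332,198)),'cup':(BLU,(160,205,198,240),(305,192,340,222)),'mat':(WHT,(270,210,320,250),(220,150,260,188))}
for k,(c,a,b) in F.items():
    p=blob(s['img'],*c,a);q=blob(t['img'],*c,b)
    if p is None or q is None: print(k,p is None,q is None);continue
    X,e=tri((s,t),(p[0],q[0]));print(k,np.round(p[0],1),p[1][2:],np.round(q[0],1),q[1][2:],X.round(4),round(e,4))
for n,p in(('mug',(156,138)),('mouse',(241,231))):print(n,plane(t,p,.04).round(3))
E
```

```text
red [349.9 143.8] [13, 5, 32] [154.7 198.6] [13, 4, 42] [0.5355 0.2236 0.0972] 0.0004
gA [326.6 151. ] [12, 5, 25] [179.9 201.1] [12, 3, 21] [0.5268 0.1539 0.0976] 0.0011
gB [372.2 136.5] [12, 4, 22] [129.7 196.9] [12, 3, 23] [0.5421 0.2935 0.0968] 0.0003
yel [187.3 244.6] [14, 8, 65] [322.1 192.2] [11, 5, 46] [ 0.5521 -0.2581  0.0151] 0.0008
cup [178.5 223.2] [28, 22, 478] [324.2 206.1] [21, 21, 287] [ 0.5072 -0.2563  0.0459] 0.0011
mat [294.5 229.8] [40, 31, 1013] [240. 168.] [31, 31, 768] [ 6.359e-01 -1.320e-02  3.000e-04] 0.0007
mug [0.726 0.235 0.04 ]
mouse [ 0.441 -0.014  0.04 ]
```

Lamp heights come out at 97 mm, the rim at 46 mm and the strip at 15 mm, all as stated in the text. I'll move over the charger first and look at it with the wrist camera on the way to the rack.

```bash
cat > go.py <<'E'
import sys,numpy as np
from scipy.spatial.transform import Rotation as Ro
from workcell import bot
def go(pos,ydeg):
    """shift/turn in step_arm units to put TCP at pos, tool down, tool y at world angle ydeg"""
    s=bot.read_state();R=Ro.from_rotvec(s['tcp_rot']).as_matrix()
    y=np.array([np.cos(np.radians(ydeg)),np.sin(np.radians(ydeg)),0]);z=np.array([0,0,-1.]);T=np.c_[np.cross(y,z),y,z]
    d=R.T@(np.array(pos)-s['tool_pos'])/.5;r=Ro.from_matrix(R.T@T).as_rotvec(degrees=True)/30
    print('at',s['tool_pos'].round(4),'yang',np.degrees(np.arctan2(R[1,1],R[0,1])).round(2),'t',round(float(s['time']),2),'F',s['wrist_force'].round(1),'w',round(float(s['width']),3))
    print('xyz',d.round(4),'a',r.round(4),'mm',np.linalg.norm(d)*500//1)
if __name__=='__main__':
    a=list(map(float,sys.argv[1:]));go(a[:3],a[3])
E
python3 go.py 0.47 -0.27 0.30 -92
```

```text
at [ 0.1681 -0.6531  0.2301] yang -75.57 t 0.1 F [ 0.1 -0.3  0.2] w 1.001
xyz [ 0.7758 -0.5918 -0.1386] a [-3.900e-03  4.000e-04  5.476e-01] mm 492.0
```

Emit:
step_arm --series '[{"x": 0.776,"y": -0.592,"z": -0.139,"az": 0.548,"grip": -1},{"x": 0.776,"y": -0.592,"z": -0.139,"az": 0.548,"grip": -1},{"x": 0.776,"y": -0.592,"z": -0.139,"az": 0.548,"grip": -1},{"x": 0.776,"y": -0.592,"z": -0.139,"az": 0.548,"grip": -1},{"x": 0.776,"y": -0.592,"z": -0.139,"az": 0.548,"grip": -1},{"x": 0.776,"y": -0.592,"z": -0.139,"az": 0.548,"grip": -1},{"x": 0.776,"y": -0.592,"z": -0.139,"az": 0.548,"grip": -1},{"x": 0.776,"y": -0.592,"z": -0.139,"az": 0.548,"grip": -1},{"x": 0.776,"y": -0.592,"z": -0.139,"az": 0.548,"grip": -1},{"x": 0.776,"y": -0.592,"z": -0.139,"az": 0.548,"grip": -1},{"x": 0.776,"y": -0.592,"z": -0.139,"az": 0.548,"grip": -1},{"x": 0.776,"y": -0.592,"z": -0.139,"az": 0.548,"grip": -1}]'

```text
validation failed for argument at $.se...
```

```bash
python3 - <<'E'
from workcell import bot, imaging
import cv2,numpy as np,pickle
c=imaging.read_camera("wrist");pickle.dump(c,open('w1.pkl','wb'));cv2.imwrite('pics/w1.png',c['img'][:,:,::-1])
s=bot.read_state();print(s['tool_pos'],s['time'],(-c['R'].T@c['t']).round(3),c['R'].round(2).tolist(),c['fx'])
E
```

```text
[ 0.16803872 -0.65313717  0.23020078] 0.15 [ 0.233 -0.637  0.373] [[0.25, -0.97, -0.0], [-0.93, -0.24, 0.26], [-0.26, -0.06, -0.96]] 279.53829247729254
```

View pics/w1.png

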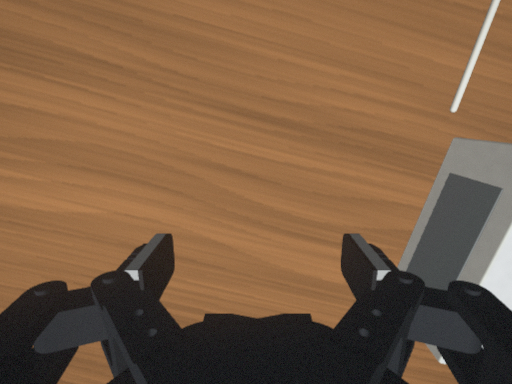

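The call was refused, so nothing moved. The wrist view shows only desk and the fingers. I'll retry with every field filled in.

Emit:
step_arm --series '[{"x": 0.776,"y": -0.592,"z": -0.139,"ax": 0,"ay": 0,"az": 0.548,"grip": -1},{"x": 0.776,"y": -0.592,"z": -0.139,"ax": 0,"ay": 0,"az": 0.548,"grip": -1},{"x": 0.776,"y": -0.592,"z": -0.139,"ax": 0,"ay": 0,"az": 0.548,"grip": -1},{"x": 0.776,"y": -0.592,"z": -0.139,"ax": 0,"ay": 0,"az": 0.548,"grip": -1},{"x": 0.776,"y": -0.592,"z": -0.139,"ax": 0,"ay": 0,"az": 0.548,"grip": -1},{"x": 0.776,"y": -0.592,"z": -0.139,"ax": 0,"ay": 0,"az": 0.548,"grip": -1},{"x": 0.776,"y": -0.592,"z": -0.139,"ax": 0,"ay": 0,"az": 0.548,"grip": -1},{"x": 0.776,"y": -0.592,"z": -0.139,"ax": 0,"ay": 0,"az": 0.548,"grip": -1},{"x": 0.776,"y": -0.592,"z": -0.139,"ax": 0,"ay": 0,"az": 0.548,"grip": -1},{"x": 0.776,"y": -0.592,"z": -0.139,"ax": 0,"ay": 0,"az": 0.548,"grip": -1},{"x": 0.776,"y": -0.592,"z": -0.139,"ax": 0,"ay": 0,"az": 0.548,"grip": -1},{"x": 0.776,"y": -0.592,"z": -0.139,"ax": 0,"ay": 0,"az": 0.548,"grip": -1}]'

```text
time: 1.35
tool_pos: [0.4705, -0.2695, 0.3007]
tcp_rot: [3.141, -0.051, -0.001]
wrist_force: [-0.5, -0.0, 0.1]
width: 1.004
grip_force: 0.0
```

```bash
python3 - <<'E'
from workcell import bot, imaging
import cv2,numpy as np,pickle
from h import *
c=imaging.read_camera("wrist");pickle.dump(c,open('w2.pkl','wb'));cv2.imwrite('pics/w2.png',c['img'][:,:,::-1])
print(proj(c,np.array([.5072,-.2563,.046])),proj(c,np.array([.552,-.258,.015])))
E
python3 go.py 0.53 0.20 0.30 -66
```

```text
[246.79257784 137.30343621] [247.43129042 104.57246945]
at [ 0.4699 -0.2703  0.3004] yang -91.95 t 1.4 F [-0.1  0.1  0.9] w 1.001
xyz [ 8.800e-02 -9.442e-01  4.000e-04] a [ 0.      0.002  -0.8651] mm 474.0
```

View pics/w2.png

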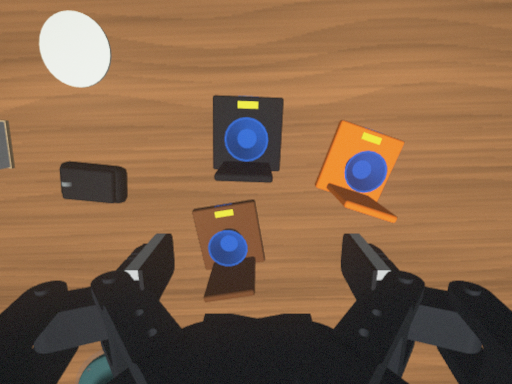

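The black charger's cup is at (246,139) and its strip at (248,105). The mat is at (75,49), and the orange and brown look-alikes sit to the right and below. Next I'll refine these positions and go to the rack.

```bash
python3 - <<'E'
from h import *
import pickle
s,t,w=[pickle.load(open(n+'.pkl','rb')) for n in('scene','top','w2')]
def ell(m):
    c=max(cv2.findContours(m.astype(np.uint8),0,2)[0],key=cv2.contourArea);return cv2.fitEllipse(cv2.convexHull(c))
R={'cup':(BLU,(160,205,198,240),(305,192,340,222),(215,110,280,165)),'yel':(YEL,(170,235,200,255),(312,186,332,198),(230,95,265,115)),'mat':(((0,0,200),(180,40,255)),(270,210,320,250),(220,150,260,188),(30,0,120,95))}
for k,(c,*r) in R.items():
    b=[blob(v['img'],*c,q) for v,q in zip((s,t,w),r)]
    p=[np.array(ell(x[2])[0]) if k!='yel' else x[0] for x in b]
    X,e=tri((s,t,w),p);X2,e2=tri((t,w),p[1:]);print(k,X.round(4),round(e,4),X2.round(4),[plane(v,q,{'cup':.045,'yel':.015,'mat':.004}[k])[:2].round(4) for v,q in zip((s,t,w),p)],ell(b[2][2])[1])
E
```

```text
cup [ 0.5049 -0.2554  0.043 ] 0.0012 [ 0.5046 -0.2555  0.0473] [array([ 0.5072, -0.2552]), array([ 0.5045, -0.2562]), array([ 0.5049, -0.2551])] (43.445648193359375, 44.47392272949219)
yel [ 0.5521 -0.258   0.0151] 0.0009 [ 0.5518 -0.2582  0.0175] [array([ 0.5524, -0.2573]), array([ 0.5518, -0.2588]), array([ 0.5522, -0.258 ])] (11.838584899902344, 22.509817123413086)
mat [ 0.6366 -0.0132  0.002 ] 0.0016 [ 0.6356 -0.0142  0.0055] [array([ 0.6387, -0.0144]), array([ 0.6347, -0.0141]), array([ 0.6371, -0.0132])] (66.34602355957031, 80.17552947998047)
```

Emit:
step_arm --series '[{"x": 0.088,"y": -0.944,"z": 0,"ax": 0,"ay": 0,"az": -0.865,"grip": -1},{"x": 0.088,"y": -0.944,"z": 0,"ax": 0,"ay": 0,"az": -0.865,"grip": -1},{"x": 0.088,"y": -0.944,"z": 0,"ax": 0,"ay": 0,"az": -0.865,"grip": -1},{"x": 0.088,"y": -0.944,"z": 0,"ax": 0,"ay": 0,"az": -0.865,"grip": -1},{"x": 0.088,"y": -0.944,"z": 0,"ax": 0,"ay": 0,"az": -0.865,"grip": -1},{"x": 0.088,"y": -0.944,"z": 0,"ax": 0,"ay": 0,"az": -0.865,"grip": -1},{"x": 0.088,"y": -0.944,"z": 0,"ax": 0,"ay": 0,"az": -0.865,"grip": -1},{"x": 0.088,"y": -0.944,"z": 0,"ax": 0,"ay": 0,"az": -0.865,"grip": -1},{"x": 0.088,"y": -0.944,"z": 0,"ax": 0,"ay": 0,"az": -0.865,"grip": -1},{"x": 0.088,"y": -0.944,"z": 0,"ax": 0,"ay": 0,"az": -0.865,"grip": -1},{"x": 0.088,"y": -0.944,"z": 0,"ax": 0,"ay": 0,"az": -0.865,"grip": -1}]'

```text
time: 2.5
tool_pos: [0.531, 0.2011, 0.2998]
tcp_rot: [-3.072, -0.654, 0.002]
wrist_force: [0.7, 0.2, -0.4]
width: 1.003
grip_force: 0.0
```

```bash
python3 go.py 0.49 0.24 0.26 -36
```

```text
at [0.531  0.2011 0.2998] yang -65.97 t 2.5 F [ 0.7  0.2 -0.4] w 1.003
xyz [-0.0431 -0.1044  0.0798] a [-0.0018  0.0017 -0.9991] mm 69.0
```

Emit:
step_arm --series '[{"x": 0,"y": 0,"z": 0,"ax": 0,"ay": 0,"az": -1,"grip": -1},{"x": 0,"y": 0,"z": 0,"ax": 0,"ay": 0,"az": -1,"grip": -1},{"x": 0,"y": 0,"z": 0,"ax": 0,"ay": 0,"az": -1,"grip": -1},{"x": 0,"y": 0,"z": 0,"ax": 0,"ay": 0,"az": -1,"grip": -1}]'

```text
time: 2.9
tool_pos: [0.531, 0.197, 0.3003]
tcp_rot: [2.798, 1.427, -0.002]
wrist_force: [-0.3, 0.7, -0.7]
width: 1.003
grip_force: 0.0
```

```bash
python3 go.py 0.518 0.19 0.27 -6.2
```

```text
at [0.531  0.197  0.3003] yang -35.96 t 2.9 F [-0.3  0.7 -0.7] w 1.003
xyz [-0.0265 -0.0127  0.0605] a [-7.000e-04  2.900e-03 -9.921e-01] mm 33.0
```

Emit:
step_arm --series '[{"x": -0.027,"y": -0.013,"z": 0.06,"ax": 0,"ay": 0,"az": -0.992,"grip": -1},{"x": -0.027,"y": -0.013,"z": 0.06,"ax": 0,"ay": 0,"az": -0.992,"grip": -1},{"x": -0.027,"y": -0.013,"z": 0.06,"ax": 0,"ay": 0,"az": -0.992,"grip": -1},{"x": -0.027,"y": -0.013,"z": 0.06,"ax": 0,"ay": 0,"az": -0.992,"grip": -1},{"x": -0.027,"y": -0.013,"z": 0.06,"ax": 0,"ay": 0,"az": -0.992,"grip": -1}]'

```text
time: 3.4
tool_pos: [0.5177, 0.1902, 0.2703]
tcp_rot: [2.343, 2.092, -0.002]
wrist_force: [0.7, -0.6, -0.3]
width: 0.998
grip_force: 0.0
```

```bash
python3 - <<'E'
from workcell import bot, imaging
import cv2,numpy as np,pickle
from h import *
c=imaging.read_camera("wrist");pickle.dump(c,open('w3.pkl','wb'));cv2.imwrite('pics/w3.png',cv2.resize(c['img'][:,:,::-1],(768,576),interpolation=cv2.INTER_CUBIC))
print(proj(c,np.array([.5355,.2236,.098])))
E
```

```text
[269.56968384 143.48158546]
```

View pics/w3.png

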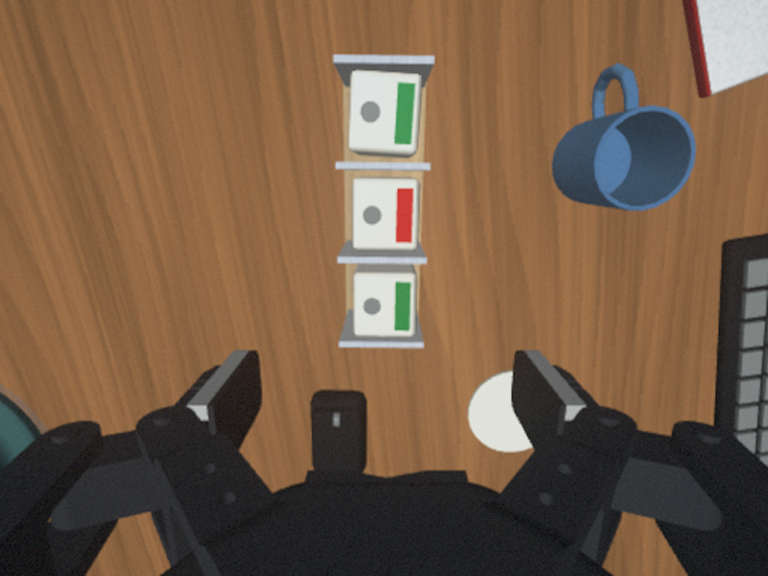

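The rack is in the centre of the view. The red pod's top face is at about (385,213) on the 1.5x picture, with its lamp on the +x side. Green pods are at (385,112) and (385,305), and the mug is clear to the right. I'll get the pod's top face outline by ray casting onto its measured height.

```bash
python3 - <<'E'
from h import *
import pickle
s,t,w=[pickle.load(open(n+'.pkl','rb')) for n in('scene','top','w3')]
r=blob(w['img'],*RED,(230,110,290,170))[0]
X,e=tri((s,t,w),([349.9,143.8],[154.7,198.6],r));print('lamp',r,X.round(4),round(e,4))
H=hsv(w['img']);x0,y0,x1,y1=233,116,281,168
m=np.zeros(H.shape[:2],np.uint8);sub=H[y0:y1,x0:x1].astype(int)
m[y0:y1,x0:x1]=(((sub[...,1]<28)&(sub[...,2]>195))|((sub[...,1]>120)&((sub[...,0]<8)|(sub[...,0]>172)))).astype(np.uint8)*255
m=cv2.morphologyEx(m,cv2.MORPH_OPEN,np.ones((3,3)))
c=max(cv2.findContours(m,0,2)[0],key=cv2.contourArea)[:,0].astype(float)
P=np.array([plane(w,p,X[2])[:2] for p in c]);print('bbox',cv2.boundingRect(c.astype(np.float32)))
q=cv2.minAreaRect((P*1000).astype(np.float32));print('rect mm',q)
# same face by the three lamps: rack direction
L=[plane(w,blob(w['img'],*k,b)[0],X[2])[:2] for k,b in((GRN,(230,45,290,108)),(GRN,(230,180,290,228)))]
d=L[0]-L[1];print('rack y angle',np.degrees(np.arctan2(d[1],d[0])),'spacing',np.linalg.norm(d)/2,L)
E
```

```text
lamp [269.11661808 142.91836735] [0.5353 0.2239 0.097 ] 0.0006
bbox (236, 119, 42, 47)
rect mm ((520.697998046875, 226.2564697265625), (50.94962692260742, 45.66157913208008), 83.1226577758789)
rack y angle 83.53932674224157 spacing 0.071053453247674 [array([0.54231182, 0.29435027]), array([0.52632178, 0.15314584])]
```

Pod centre is (0.5207, 0.2263) with yaw −6.5°. The face is about 52 x 47 mm, roughly the given size, and the 71 mm spacing matches.

```bash
python3 go.py 0.5205 0.226 0.15 -6.5;python3 go.py 0.5205 0.226 0.045 -6.5
```

```text
at [0.5177 0.1905 0.2705] yang -6.55 t 3.45 F [ 1.1 -0.1  0.8] w 0.998
xyz [ 0.0713 -0.0025  0.2409] a [-0.0007  0.0016 -0.0016] mm 125.0
at [0.5177 0.1905 0.2705] yang -6.55 t 3.45 F [ 1.1 -0.1  0.8] w 0.998
xyz [ 0.0715 -0.0024  0.4509] a [-0.0007  0.0016 -0.0016] mm 228.0
```

Emit:
step_arm --series '[{"x": 0.071,"y": -0.002,"z": 0.1,"ax": 0,"ay": 0,"az": 0,"grip": -1},{"x": 0.071,"y": -0.002,"z": 0.24,"ax": 0,"ay": 0,"az": 0,"grip": -1},{"x": 0.071,"y": -0.002,"z": 0.24,"ax": 0,"ay": 0,"az": 0,"grip": -1},{"x": 0.071,"y": -0.002,"z": 0.3,"ax": 0,"ay": 0,"az": 0,"grip": -1},{"x": 0.071,"y": -0.002,"z": 0.35,"ax": 0,"ay": 0,"az": 0,"grip": -1},{"x": 0.071,"y": -0.002,"z": 0.4,"ax": 0,"ay": 0,"az": 0,"grip": -1},{"x": 0.071,"y": -0.002,"z": 0.45,"ax": 0,"ay": 0,"az": 0,"grip": -1},{"x": 0.071,"y": -0.002,"z": 0.45,"ax": 0,"ay": 0,"az": 0,"grip": -1}]'

```text
time: 4.25
tool_pos: [0.5172, 0.2257, 0.0418]
tcp_rot: [-2.341, -2.091, 0.012]
wrist_force: [0.2, -0.3, -0.5]
width: 1.0
grip_force: 0.0
```

Emit:
step_arm --force 60 --series '[{"x": 0,"y": 0,"z": 0,"ax": 0,"ay": 0,"az": 0,"grip": 1},{"x": 0,"y": 0,"z": 0,"ax": 0,"ay": 0,"az": 0,"grip": 1},{"x": 0,"y": 0,"z": 0,"ax": 0,"ay": 0,"az": 0,"grip": 1},{"x": 0,"y": 0,"z": 0,"ax": 0,"ay": 0,"az": 0,"grip": 1},{"x": 0,"y": 0,"z": 0,"ax": 0,"ay": 0,"az": 0,"grip": 1},{"x": 0,"y": 0,"z": 0,"ax": 0,"ay": 0,"az": 0,"grip": 1},{"x": 0,"y": 0,"z": 0,"ax": 0,"ay": 0,"az": 0,"grip": 1},{"x": 0,"y": 0,"z": 0,"ax": 0,"ay": 0,"az": 0,"grip": 1}]'

```text
time: 5.05
tool_pos: [0.522, 0.2286, 0.0479]
tcp_rot: [2.339, 2.095, 0.005]
wrist_force: [-0.8, -1.0, 7.1]
width: 0.58
grip_force: 62.6
```

Gripped at about 49 mm, as expected. Next is a slow straight lift.

Emit:
step_arm --series '[{"x": 0,"y": 0,"z": -0.02,"ax": 0,"ay": 0,"az": 0,"grip": 1},{"x": 0,"y": 0,"z": -0.06,"ax": 0,"ay": 0,"az": 0,"grip": 1},{"x": 0,"y": 0,"z": -0.1,"ax": 0,"ay": 0,"az": 0,"grip": 1},{"x": 0,"y": 0,"z": -0.16,"ax": 0,"ay": 0,"az": 0,"grip": 1},{"x": 0,"y": 0,"z": -0.22,"ax": 0,"ay": 0,"az": 0,"grip": 1},{"x": 0,"y": 0,"z": -0.28,"ax": 0,"ay": 0,"az": 0,"grip": 1},{"x": 0,"y": 0,"z": -0.3,"ax": 0,"ay": 0,"az": 0,"grip": 1},{"x": 0,"y": 0,"z": -0.3,"ax": 0,"ay": 0,"az": 0,"grip": 1}]'

```text
time: 5.85
tool_pos: [0.5215, 0.2286, 0.1978]
tcp_rot: [2.339, 2.095, 0.006]
wrist_force: [0.4, -0.3, -1.9]
width: 0.583
grip_force: 62.5
```

```bash
python3 go.py 0.636 -0.014 0.18 -6.5; python3 - <<'E'
from workcell import bot, imaging
import cv2,numpy as np
a=[imaging.read_camera(n)['img'][:,:,::-1] for n in('scene','wrist')]
cv2.imwrite('pics/l.png',cv2.resize(np.hstack([a[0][40:280,230:480],a[1][100:340,80:430]]),None,fx=1.3,fy=1.3))
E
```

```text
at [0.5215 0.2286 0.1978] yang -6.3 t 5.85 F [ 0.4 -0.3 -1.9] w 0.583
xyz [-0.4572  0.2807  0.0357] a [ 0.0066 -0.0036  0.0067] mm 268.0
```

View pics/l.png

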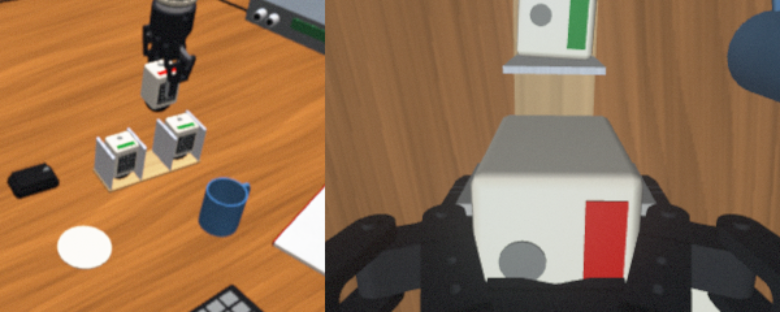

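The pod is held upright, clear of the rack, and both green pods are unmoved. I'll carry it over the mat.

Emit:
step_arm --series '[{"x": -0.04,"y": 0.025,"z": 0,"ax": 0,"ay": 0,"az": 0,"grip": 1},{"x": -0.1,"y": 0.061,"z": 0,"ax": 0,"ay": 0,"az": 0,"grip": 1},{"x": -0.16,"y": 0.098,"z": 0,"ax": 0,"ay": 0,"az": 0,"grip": 1},{"x": -0.22,"y": 0.135,"z": 0,"ax": 0,"ay": 0,"az": 0,"grip": 1},{"x": -0.28,"y": 0.172,"z": 0,"ax": 0,"ay": 0,"az": 0,"grip": 1},{"x": -0.34,"y": 0.209,"z": 0,"ax": 0,"ay": 0,"az": 0,"grip": 1},{"x": -0.4,"y": 0.246,"z": 0,"ax": 0,"ay": 0,"az": 0,"grip": 1},{"x": -0.44,"y": 0.27,"z": 0.03,"ax": 0,"ay": 0,"az": 0,"grip": 1},{"x": -0.457,"y": 0.281,"z": 0.08,"ax": 0,"ay": 0,"az": 0,"grip": 1},{"x": -0.457,"y": 0.281,"z": 0.14,"ax": 0,"ay": 0,"az": 0,"grip": 1},{"x": -0.457,"y": 0.281,"z": 0.2,"ax": 0,"ay": 0,"az": 0,"grip": 1},{"x": -0.457,"y": 0.281,"z": 0.2,"ax": 0,"ay": 0,"az": 0,"grip": 1}]'

```text
time: 7.15
tool_pos: [0.6283, -0.0143, 0.0873]
tcp_rot: [-2.332, -2.088, 0.017]
wrist_force: [-1.2, -0.3, -4.1]
width: 0.582
grip_force: 62.8
```

```bash
python3 go.py 0.636 -0.0135 0.047 -6.3; python3 - <<'E'
from h import *
from workcell import imaging
c=imaging.read_camera('scene');cv2.imwrite('pics/m.png',cv2.resize(c['img'][100:270,200:400,::-1],None,fx=3,fy=3))
print(proj(c,np.array([.636,-.0135,.004])))
E
```

```text
at [ 0.6283 -0.0143  0.0873] yang -6.33 t 7.15 F [-1.2 -0.3 -4.1] w 0.582
xyz [0.0034 0.0163 0.0804] a [-0.0297  0.0014 -0.001 ] mm 41.0
[294.24675563 228.9422004 ]
```

View pics/m.png

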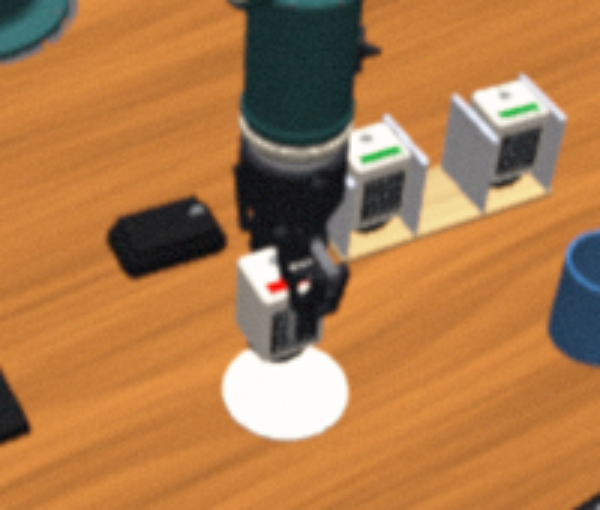

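The pod is over the mat at a safe height and still settling. I'll lower it gently and stop just above the mat.

Emit:
step_arm --series '[{"x": 0,"y": 0,"z": 0.02,"ax": 0,"ay": 0,"az": 0,"grip": 1},{"x": 0,"y": 0,"z": 0.04,"ax": 0,"ay": 0,"az": 0,"grip": 1},{"x": 0,"y": 0,"z": 0.06,"ax": 0,"ay": 0,"az": 0,"grip": 1},{"x": 0,"y": 0,"z": 0.08,"ax": 0,"ay": 0,"az": 0,"grip": 1},{"x": 0,"y": 0,"z": 0.09,"ax": 0,"ay": 0,"az": 0,"grip": 1},{"x": 0,"y": 0,"z": 0.09,"ax": 0,"ay": 0,"az": 0,"grip": 1},{"x": 0,"y": 0,"z": 0.09,"ax": 0,"ay": 0,"az": 0,"grip": 1},{"x": 0,"y": 0,"z": 0.09,"ax": 0,"ay": 0,"az": 0,"grip": 1}]'

```text
time: 8.0
tool_pos: [0.6356, -0.0145, 0.0514]
tcp_rot: [2.34, 2.095, 0.001]
wrist_force: [-0.3, -0.3, -2.1]
width: 0.579
grip_force: 62.9
```

Emit:
step_arm --series '[{"x": 0,"y": 0,"z": 0.003,"ax": 0,"ay": 0,"az": 0,"grip": 1},{"x": 0,"y": 0,"z": 0.006,"ax": 0,"ay": 0,"az": 0,"grip": 1},{"x": 0,"y": 0,"z": 0.009,"ax": 0,"ay": 0,"az": 0,"grip": 1},{"x": 0,"y": 0,"z": 0.011,"ax": 0,"ay": 0,"az": 0,"grip": 1},{"x": 0,"y": 0,"z": 0.011,"ax": 0,"ay": 0,"az": 0,"grip": 1},{"x": 0,"y": 0,"z": 0.011,"ax": 0,"ay": 0,"az": 0,"grip": 1}]'

```text
time: 8.6
tool_pos: [0.6351, -0.0145, 0.046]
tcp_rot: [2.34, 2.096, 0.0]
wrist_force: [-2.4, 0.2, 4.0]
width: 0.58
grip_force: 63.5
```

It made contact at 0.046, as predicted. I'll release it and rise straight up.

Emit:
step_arm --force 20 --series '[{"x": 0,"y": 0,"z": 0,"ax": 0,"ay": 0,"az": 0,"grip": 1},{"x": 0,"y": 0,"z": 0,"ax": 0,"ay": 0,"az": 0,"grip": -0.3},{"x": 0,"y": 0,"z": 0,"ax": 0,"ay": 0,"az": 0,"grip": -1},{"x": 0,"y": 0,"z": 0,"ax": 0,"ay": 0,"az": 0,"grip": -1},{"x": 0,"y": 0,"z": 0,"ax": 0,"ay": 0,"az": 0,"grip": -1},{"x": 0,"y": 0,"z": 0,"ax": 0,"ay": 0,"az": 0,"grip": -1},{"x": 0,"y": 0,"z": 0,"ax": 0,"ay": 0,"az": 0,"grip": -1}]'

```text
time: 9.3
tool_pos: [0.635, -0.0144, 0.0452]
tcp_rot: [-2.34, -2.096, -0.0]
wrist_force: [0.5, -0.2, -0.0]
width: 0.999
grip_force: 0.0
```

Emit:
step_arm --series '[{"x": 0,"y": 0,"z": -0.04,"ax": 0,"ay": 0,"az": 0,"grip": -1},{"x": 0,"y": 0,"z": -0.1,"ax": 0,"ay": 0,"az": 0,"grip": -1},{"x": 0,"y": 0,"z": -0.17,"ax": 0,"ay": 0,"az": 0,"grip": -1},{"x": 0,"y": 0,"z": -0.26,"ax": 0,"ay": 0,"az": 0,"grip": -1},{"x": -0.07,"y": 0,"z": -0.35,"ax": 0,"ay": 0,"az": 0.2,"grip": -1},{"x": -0.07,"y": 0,"z": -0.4,"ax": 0,"ay": 0,"az": 0.5,"grip": -1},{"x": -0.07,"y": -0.07,"z": -0.4,"ax": 0,"ay": 0,"az": 0.75,"grip": -1},{"x": -0.07,"y": -0.07,"z": -0.4,"ax": 0,"ay": 0,"az": 1,"grip": -1},{"x": -0.07,"y": -0.07,"z": -0.4,"ax": 0,"ay": 0,"az": 1,"grip": -1}]'

```text
time: 10.2
tool_pos: [0.5958, -0.0455, 0.2457]
tcp_rot: [2.803, 1.418, 0.001]
wrist_force: [0.3, 0.0, -0.6]
width: 0.997
grip_force: 0.0
```

Emit:
step_arm --series '[{"x": 0,"y": 0,"z": 0,"ax": 0,"ay": 0,"az": 0.28,"grip": -1},{"x": 0,"y": 0,"z": 0,"ax": 0,"ay": 0,"az": 0.56,"grip": -1},{"x": 0,"y": 0,"z": 0,"ax": 0,"ay": 0,"az": 0.84,"grip": -1},{"x": 0,"y": 0,"z": 0,"ax": 0,"ay": 0,"az": 1,"grip": -1},{"x": 0,"y": 0,"z": 0,"ax": 0,"ay": 0,"az": 1,"grip": -1}]'

```text
time: 10.7
tool_pos: [0.5968, -0.0453, 0.2449]
tcp_rot: [-3.074, -0.65, 0.0]
wrist_force: [0.7, 0.1, 0.4]
width: 0.999
grip_force: 0.0
```

```bash
python3 go.py 0.60 -0.015 0.26 -96.5
```

```text
at [ 0.5968 -0.0453  0.2449] yang -66.13 t 10.7 F [0.7 0.1 0.4] w 0.999
xyz [ 0.0304 -0.0529 -0.0302] a [-1.0000e-04  4.0000e-04  1.0122e+00] mm 34.0
```

Emit:
step_arm --series '[{"x": 0.03,"y": -0.053,"z": -0.03,"ax": 0,"ay": 0,"az": 0.28,"grip": -1},{"x": 0.03,"y": -0.053,"z": -0.03,"ax": 0,"ay": 0,"az": 0.56,"grip": -1},{"x": 0.03,"y": -0.053,"z": -0.03,"ax": 0,"ay": 0,"az": 0.84,"grip": -1},{"x": 0.03,"y": -0.053,"z": -0.03,"ax": 0,"ay": 0,"az": 1,"grip": -1},{"x": 0.03,"y": -0.053,"z": -0.03,"ax": 0,"ay": 0,"az": 1,"grip": -1},{"x": 0.03,"y": -0.053,"z": -0.03,"ax": 0,"ay": 0,"az": 1,"grip": -1}]'

```text
time: 11.3
tool_pos: [0.5996, -0.0151, 0.2601]
tcp_rot: [-3.137, 0.166, 0.0]
wrist_force: [-0.1, 0.2, 0.1]
width: 1.0
grip_force: 0.0
```

```bash
python3 - <<'E'
from workcell import bot, imaging
from h import *
import pickle
V=[imaging.read_camera(n) for n in('scene','top','wrist')];pickle.dump(V,open('v4.pkl','wb'))
cv2.imwrite('pics/w4.png',cv2.resize(V[2]['img'][:,:,::-1],(768,576),interpolation=cv2.INTER_CUBIC))
p=[]
for c in V:
    u,v=proj(c,np.array([.65,-.016,.096])).astype(int);r=45
    b=blob(c['img'],*RED,(max(u-r,0),max(v-r,0),u+r,v+r));p.append(b[0]);print(b[0].round(1),b[1])
X,e=tri(V,p);print('lamp',X.round(4),e)
E
```

```text
[297.  207.6] [290, 204, 15, 8, 51]Traceback (most recent call last):
  File "<stdin>", line 9, in <module>
TypeError: 'NoneType' object is not subscriptable
```

View pics/w4.png

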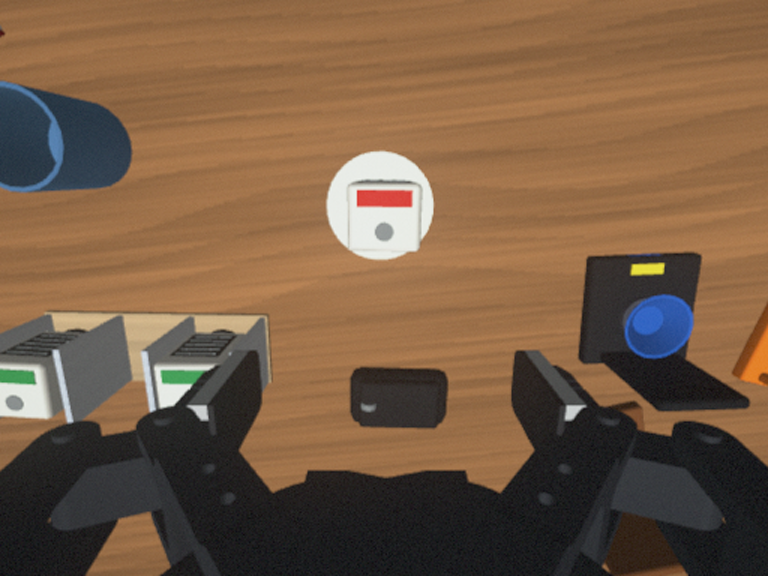

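The pod stands upright on the mat, with its top face at about (384,215) on the 1.5x picture and its lamp at (384,198). The top camera is occluded, so I'll use the scene and wrist views.

```bash
python3 - <<'E'
from h import *
import pickle
V=pickle.load(open('v4.pkl','rb'));s,t,w=V;w3=pickle.load(open('w3.pkl','rb'))
def lamp(w,roi,z):
    b=blob(w['img'],*RED,roi);c=max(cv2.findContours(b[2].astype(np.uint8),0,2)[0],key=cv2.contourArea)[:,0]
    return b[0],cv2.minAreaRect(np.array([plane(w,p,z)[:2]*1000 for p in c],np.float32))
def button(w,roi,z):
    b=blob(w['img'],(0,0,110),(180,40,175),roi);return plane(w,b[0],z),b[1]
p,q=lamp(w,(225,118,290,142),.094);X,e=tri((s,w),([297,207.6],p));print(X.round(4),e,q, plane(w,p,.094))
p3,q3=lamp(w3,(230,110,290,170),.097);print(q3)
print(button(w,(243,146,270,163),.096),button(w3,(240,135,256,152),.098))
# cup & strip in this view
for k,r,z in((BLU,(405,190,470,245),.045),(YEL,(415,170,450,188),.015)):
    b=blob(w['img'],*k,r);c=cv2.convexHull(max(cv2.findContours(b[2].astype(np.uint8),0,2)[0],key=cv2.contourArea));
    P=np.array([plane(w,x[0],z)[:2]*1000 for x in c],np.float32);print(b[1],cv2.minEnclosingCircle(P),cv2.minAreaRect(P))
E
```

```text
[ 0.6486 -0.019   0.0956] 0.0002237725430601859 ((648.1185302734375, -19.124149322509766), (38.992801666259766, 10.61394214630127), 83.85769653320312) [ 0.64837139 -0.01919041  0.094     ]
((535.0842895507812, 223.77699279785156), (38.02680587768555, 10.825614929199219), 81.59883117675781)
(array([ 0.62469575, -0.01621031,  0.096     ]), [250, 149, 12, 11, 106]) (array([0.51118142, 0.22676677, 0.098     ]), [242, 138, 12, 12, 109])
[416, 196, 46, 44, 1508] ((504.61181640625, -253.55282592773438), 31.345582962036133) ((504.69232177734375, -253.40390014648438), (59.50529861450195, 61.666378021240234), 75.25675964355469)
[421, 175, 22, 9, 156] ((552.5430908203125, -259.1784362792969), 15.420818328857422) ((551.9056396484375, -259.1431579589844), (30.264150619506836, 10.405920028686523), 86.83274841308594)
```

The pod centre is (0.634, −0.0173), yaw −6.5°, from both the lamp and the button. The cup is at (0.5048, −0.255), with the charger's yaw about −3.5°. I'll regrip the pod by its sides.

```bash
python3 go.py 0.634 -0.0173 0.043 -96.5
```

```text
at [ 0.5995 -0.0151  0.2602] yang -96.18 t 11.45 F [ 0.4  0.1 -0.1] w 1.003
xyz [ 0.069  -0.0031  0.4343] a [-0.      0.0002  0.0106] mm 219.0
```

Emit:
step_arm --series '[{"x": 0.069,"y": -0.003,"z": 0.07,"ax": 0,"ay": 0,"az": 0.01,"grip": -1},{"x": 0.069,"y": -0.003,"z": 0.14,"ax": 0,"ay": 0,"az": 0.01,"grip": -1},{"x": 0.069,"y": -0.003,"z": 0.2,"ax": 0,"ay": 0,"az": 0.01,"grip": -1},{"x": 0.069,"y": -0.003,"z": 0.2,"ax": 0,"ay": 0,"az": 0.01,"grip": -1},{"x": 0.069,"y": -0.003,"z": 0.26,"ax": 0,"ay": 0,"az": 0.01,"grip": -1},{"x": 0.069,"y": -0.003,"z": 0.32,"ax": 0,"ay": 0,"az": 0.01,"grip": -1},{"x": 0.069,"y": -0.003,"z": 0.37,"ax": 0,"ay": 0,"az": 0.01,"grip": -1},{"x": 0.069,"y": -0.003,"z": 0.41,"ax": 0,"ay": 0,"az": 0.01,"grip": -1},{"x": 0.069,"y": -0.003,"z": 0.434,"ax": 0,"ay": 0,"az": 0.01,"grip": -1},{"x": 0.069,"y": -0.003,"z": 0.434,"ax": 0,"ay": 0,"az": 0.01,"grip": -1},{"x": 0.069,"y": -0.003,"z": 0.434,"ax": 0,"ay": 0,"az": 0.01,"grip": -1}]'

```text
time: 12.55
tool_pos: [0.635, -0.0175, 0.0448]
tcp_rot: [-3.136, 0.181, -0.003]
wrist_force: [1.5, -0.7, -0.9]
width: 0.999
grip_force: 0.0
```

Emit:
step_arm --force 60 --series '[{"x": 0,"y": 0,"z": 0,"ax": 0,"ay": 0,"az": 0,"grip": 1},{"x": 0,"y": 0,"z": 0,"ax": 0,"ay": 0,"az": 0,"grip": 1},{"x": 0,"y": 0,"z": 0,"ax": 0,"ay": 0,"az": 0,"grip": 1},{"x": 0,"y": 0,"z": 0,"ax": 0,"ay": 0,"az": 0,"grip": 1},{"x": 0,"y": 0,"z": 0,"ax": 0,"ay": 0,"az": 0,"grip": 1},{"x": 0,"y": 0,"z": 0,"ax": 0,"ay": 0,"az": 0,"grip": 1},{"x": 0,"y": 0,"z": 0,"ax": 0,"ay": 0,"az": 0,"grip": 1},{"x": 0,"y": 0,"z": 0,"ax": 0,"ay": 0,"az": 0,"grip": 1}]'

```text
time: 13.35
tool_pos: [0.6353, -0.0174, 0.045]
tcp_rot: [-3.136, 0.181, -0.005]
wrist_force: [-0.5, 0.6, 5.8]
width: 0.625
grip_force: 63.8
```

Emit:
step_arm --series '[{"x": 0,"y": 0,"z": -0.02,"ax": 0,"ay": 0,"az": 0,"grip": 1},{"x": 0,"y": 0,"z": -0.06,"ax": 0,"ay": 0,"az": 0,"grip": 1},{"x": 0,"y": 0,"z": -0.11,"ax": 0,"ay": 0,"az": 0,"grip": 1},{"x": 0,"y": 0,"z": -0.17,"ax": 0,"ay": 0,"az": 0,"grip": 1},{"x": 0,"y": 0,"z": -0.23,"ax": 0,"ay": 0,"az": 0,"grip": 1},{"x": 0,"y": 0,"z": -0.26,"ax": 0,"ay": 0,"az": 0,"grip": 1},{"x": 0,"y": 0,"z": -0.28,"ax": 0,"ay": 0,"az": 0,"grip": 1},{"x": 0,"y": 0,"z": -0.28,"ax": 0,"ay": 0,"az": 0,"grip": 1},{"x": 0,"y": 0,"z": -0.28,"ax": 0,"ay": 0,"az": 0,"grip": 1}]'

```text
time: 14.25
tool_pos: [0.6329, -0.0173, 0.1817]
tcp_rot: [-3.136, 0.181, 0.004]
wrist_force: [0.5, 0.5, -2.9]
width: 0.625
grip_force: 63.4
```

```bash
python3 go.py 0.52 -0.255 0.185 -93.5
```

```text
at [ 0.6329 -0.0173  0.1817] yang -96.61 t 14.25 F [ 0.5  0.5 -2.9] w 0.625
xyz [-0.1697  0.4981 -0.0061] a [ 1.000e-04  4.700e-03 -1.035e-01] mm 263.0
```

Gripped at about 53 mm by the sides. I'll carry the pod above the cup, with its foot well clear of the 110 mm plate, then measure the pod in hand.

Emit:
step_arm --series '[{"x": -0.02,"y": 0.05,"z": 0,"ax": 0,"ay": 0,"az": -0.01,"grip": 1},{"x": -0.04,"y": 0.11,"z": 0,"ax": 0,"ay": 0,"az": -0.02,"grip": 1},{"x": -0.06,"y": 0.18,"z": 0,"ax": 0,"ay": 0,"az": -0.04,"grip": 1},{"x": -0.09,"y": 0.25,"z": 0,"ax": 0,"ay": 0,"az": -0.05,"grip": 1},{"x": -0.11,"y": 0.32,"z": 0,"ax": 0,"ay": 0,"az": -0.07,"grip": 1},{"x": -0.13,"y": 0.39,"z": 0,"ax": 0,"ay": 0,"az": -0.08,"grip": 1},{"x": -0.16,"y": 0.45,"z": 0,"ax": 0,"ay": 0,"az": -0.1,"grip": 1},{"x": -0.18,"y": 0.48,"z": 0,"ax": 0,"ay": 0,"az": -0.103,"grip": 1},{"x": -0.2,"y": 0.494,"z": 0,"ax": 0,"ay": 0,"az": -0.103,"grip": 1},{"x": -0.2,"y": 0.494,"z": 0,"ax": 0,"ay": 0,"az": -0.103,"grip": 1},{"x": -0.2,"y": 0.494,"z": 0,"ax": 0,"ay": 0,"az": -0.103,"grip": 1},{"x": -0.2,"y": 0.494,"z": 0,"ax": 0,"ay": 0,"az": -0.103,"grip": 1}]'

```text
time: 15.45
tool_pos: [0.5067, -0.2503, 0.183]
tcp_rot: [-3.14, 0.095, 0.0]
wrist_force: [0.1, 0.7, -2.1]
width: 0.626
grip_force: 63.9
```

```bash
python3 go.py 0.5048 -0.255 0.18 -93.5; python3 - <<'E'
from workcell import bot, imaging
from h import *
import pickle
V=[imaging.read_camera(n) for n in('scene','top','wrist')];pickle.dump(V,open('v5.pkl','wb'))
a=[V[2]['img'][80:340,90:430],V[0]['img'][130:280,90:290]]
a[1]=cv2.resize(a[1],None,fx=260/150,fy=260/150);cv2.imwrite('pics/w5.png',np.hstack(a)[:,:,::-1])
P=np.array([.52,-.256,.23])
p={}
for n,c in zip(('s','t','w'),V):
    u,v=proj(c,P).astype(int);r=40;print(n,u,v)
    b=blob(c['img'],*RED,(max(u-r,0),max(v-r,0),u+r,v+r))
    if b is not None:print(b[0].round(1),b[1]);p[n]=(c,b[0])
X,e=tri((p['s'][0],p['w'][0]),(p['s'][1],p['w'][1]));print(X.round(4),e)
E
```

```text
at [ 0.5067 -0.2503  0.183 ] yang -93.46 t 15.45 F [ 0.1  0.7 -2.1] w 0.626
xyz [-0.0032  0.0096  0.006 ] a [-0.001   0.      0.0015] mm 5.0
s 167 168
[169.6 166.1] [161, 163, 18, 8, 59]
t 337 192
[373. 220.] [373, 219, 1, 3, 3]
w 268 259
[267.6 265.3] [228, 251, 80, 30, 2371]
[ 0.5236 -0.2536  0.2381] 0.0019891919150918547
```

View pics/w5.png

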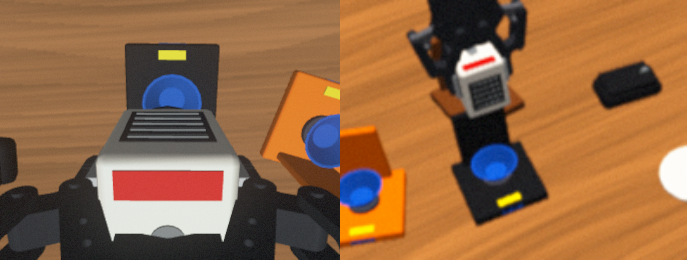

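The pod is held above and slightly behind the cup, grille to the front. The lamp is at crop (168,185), the cup at (172,92) and the strip at (172,55). I'll work out the lateral fit in this one camera.

```bash
python3 go.py 0.5048 -0.255 0.18 -93.5; python3 - <<'E'
from h import *
import pickle
s,t,w=pickle.load(open('v5.pkl','rb'))
b=blob(w['img'],*RED,(220,240,315,285));c=max(cv2.findContours(b[2].astype(np.uint8),0,2)[0],key=cv2.contourArea)[:,0]
for z in(.2345,.238):print('lamp',cv2.minAreaRect(np.array([plane(w,p,z)[:2]*1000 for p in c],np.float32)),plane(w,b[0],z))
y=blob(w['img'],*YEL,(240,120,285,145));print('strip',y[0],plane(w,y[0],.015))
m=blob(w['img'],*BLU,(225,145,300,195));print('cup',m[1])
c=max(cv2.findContours(m[2].astype(np.uint8),0,2)[0],key=cv2.contourArea)[:,0];c=c[c[:,1]<c[:,1].min()+16]
P=np.array([plane(w,p,.045)[:2]*1000 for p in c]);A=np.c_[2*P,np.ones(len(P))];x=np.linalg.lstsq(A,(P**2).sum(1),rcond=None)[0];print('cup centre',x[:2],np.sqrt(x[2]+x[0]**2+x[1]**2))
for X in([.5048,-.255,.045],[.552,-.2582,.015]):print(proj(w,np.array(X)))
E
```

```text
at [ 0.5068 -0.2505  0.1833] yang -93.44 t 15.6 F [-0.3 -0.4 -2.7] w 0.622
xyz [-0.0034  0.0092  0.0066] a [-0.0002 -0.0004  0.0021] mm 5.0
lamp ((520.1123046875, -254.61842346191406), (33.82638168334961, 11.85753345489502), 86.59039306640625) [ 0.52029512 -0.25470999  0.2345    ]
lamp ((522.1536254882812, -254.625244140625), (32.53208923339844, 11.40380859375), 86.59043884277344) [ 0.52232948 -0.25471331  0.238     ]
strip [261.54873646 134.51624549] [ 0.55244291 -0.25803623  0.015     ]
cup [232, 154, 60, 35, 1638]
cup centre [ 504.82017349 -255.04105926] 30.259633745814035
[261.59968726 183.47554679]
[261.72090673 134.91874927]
```

My region of interest clipped the lamp, so I'll redo it.

```bash
python3 - <<'E'
from h import *
import pickle
s,t,w=pickle.load(open('v5.pkl','rb'))
b=blob(w['img'],*RED,(180,225,340,310));c=max(cv2.findContours(b[2].astype(np.uint8),0,2)[0],key=cv2.contourArea)[:,0];print(b[0],b[1])
for z in(.2345,.238):print('lamp',cv2.minAreaRect(np.array([plane(w,p,z)[:2]*1000 for p in c],np.float32)))
print(tri((s,w),([169.6,166.1],b[0])))
E
```

```text
[257.6572493  265.19559143] [203, 251, 110, 30, 3221]
lamp ((520.293701171875, -251.57330322265625), (39.92735290527344, 11.85753345489502), 86.59039306640625)
lamp ((522.328125, -251.6966552734375), (38.3996467590332, 11.40383243560791), 86.59040069580078)
(array([ 0.52040586, -0.25133803,  0.2339443 ]), np.float64(0.00040657883102808434))
```

The lamp is now (0.5204, −0.2515, 0.234), with residual 0.4 mm and yaw −3.4°. That puts the pod centre at (0.5056, −0.2506), so it needs a shift of −0.8 and −4.4 mm. I'll make the shift and go down to just above the cup.

Emit:
step_arm --series '[{"x": -0.001,"y": 0.009,"z": 0.02,"ax": 0,"ay": 0,"az": 0,"grip": 1},{"x": -0.001,"y": 0.009,"z": 0.05,"ax": 0,"ay": 0,"az": 0,"grip": 1},{"x": -0.001,"y": 0.009,"z": 0.08,"ax": 0,"ay": 0,"az": 0,"grip": 1},{"x": -0.001,"y": 0.009,"z": 0.11,"ax": 0,"ay": 0,"az": 0,"grip": 1},{"x": -0.001,"y": 0.009,"z": 0.14,"ax": 0,"ay": 0,"az": 0,"grip": 1},{"x": -0.001,"y": 0.009,"z": 0.16,"ax": 0,"ay": 0,"az": 0,"grip": 1},{"x": -0.001,"y": 0.009,"z": 0.175,"ax": 0,"ay": 0,"az": 0,"grip": 1},{"x": -0.001,"y": 0.009,"z": 0.175,"ax": 0,"ay": 0,"az": 0,"grip": 1},{"x": -0.001,"y": 0.009,"z": 0.175,"ax": 0,"ay": 0,"az": 0,"grip": 1},{"x": -0.001,"y": 0.009,"z": 0.175,"ax": 0,"ay": 0,"az": 0,"grip": 1}]'

```text
time: 16.6
tool_pos: [0.5061, -0.2561, 0.0967]
tcp_rot: [3.139, -0.096, 0.003]
wrist_force: [-0.1, -0.1, -2.7]
width: 0.625
grip_force: 63.9
```

```bash
python3 - <<'E'
from workcell import bot, imaging
from h import *
V=[imaging.read_camera(n) for n in('scene','wrist')];S=bot.read_state();print(S['tool_pos'].round(4),S['wrist_force'].round(1),S['time'])
P=S['tool_pos']+[.0136,-.001,.051];p=[]
for c,r in zip(V,(25,80)):
    u,v=proj(c,P).astype(int);b=blob(c['img'],*RED,(u-r,v-r,u+r,v+r));p.append(b[0]);print(b[0],b[1])
X,e=tri(V,p);print(X.round(4),e,'pod',(X-[.0148,-.0009,.046]).round(4))
cv2.imwrite('pics/s6.png',cv2.resize(V[0]['img'][150:270,110:250,::-1],None,fx=4,fy=4,interpolation=cv2.INTER_CUBIC))
E
```

```text
[ 0.5061 -0.2561  0.0968] [-0.2 -0.2 -2. ] 16.7
[173.18518519 196.57407407] [165, 193, 17, 8, 54]
[257.3967151  264.93840809] [203, 251, 110, 29, 3166]
[ 0.5193 -0.2571  0.147 ] 0.00016150936229527817 pod [ 0.5045 -0.2562  0.101 ]
```

View pics/s6.png

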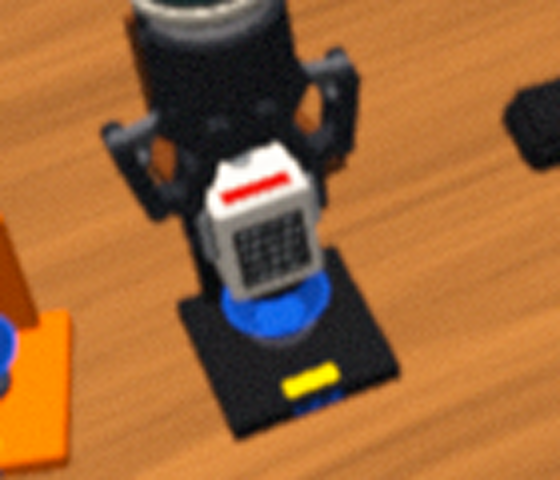

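The pod is above the cup at (0.5045, −0.2562) with its foot about 9 mm above the rim. I'll correct by 1 mm and lower it slowly into the cup.

Emit:
step_arm --series '[{"x": 0,"y": -0.002,"z": 0.008,"ax": 0,"ay": 0,"az": 0,"grip": 1},{"x": 0,"y": -0.002,"z": 0.016,"ax": 0,"ay": 0,"az": 0,"grip": 1},{"x": 0,"y": -0.002,"z": 0.024,"ax": 0,"ay": 0,"az": 0,"grip": 1},{"x": 0,"y": -0.002,"z": 0.03,"ax": 0,"ay": 0,"az": 0,"grip": 1},{"x": 0,"y": -0.002,"z": 0.036,"ax": 0,"ay": 0,"az": 0,"grip": 1},{"x": 0,"y": -0.002,"z": 0.042,"ax": 0,"ay": 0,"az": 0,"grip": 1},{"x": 0,"y": -0.002,"z": 0.046,"ax": 0,"ay": 0,"az": 0,"grip": 1},{"x": 0,"y": -0.002,"z": 0.046,"ax": 0,"ay": 0,"az": 0,"grip": 1}]'

```text
time: 17.5
tool_pos: [0.5052, -0.2546, 0.0723]
tcp_rot: [-3.14, 0.096, 0.001]
wrist_force: [-0.4, -0.3, -2.6]
width: 0.628
grip_force: 63.9
```

Emit:
step_arm --series '[{"x": 0,"y": 0,"z": 0.002,"ax": 0,"ay": 0,"az": 0,"grip": 1},{"x": 0,"y": 0,"z": 0.004,"ax": 0,"ay": 0,"az": 0,"grip": 1},{"x": 0,"y": 0,"z": 0.006,"ax": 0,"ay": 0,"az": 0,"grip": 1},{"x": 0,"y": 0,"z": 0.008,"ax": 0,"ay": 0,"az": 0,"grip": 1},{"x": 0,"y": 0,"z": 0.01,"ax": 0,"ay": 0,"az": 0,"grip": 1},{"x": 0,"y": 0,"z": 0.01,"ax": 0,"ay": 0,"az": 0,"grip": 1}]'

```text
time: 18.1
tool_pos: [0.5055, -0.2548, 0.0682]
tcp_rot: [3.14, -0.096, -0.0]
wrist_force: [-2.9, 0.3, 3.6]
width: 0.631
grip_force: 64.1
```

Contact is 6 N, which matches the cup's sliding friction. I'll keep pushing until the force jumps.

Emit:
step_arm --series '[{"x": 0,"y": 0,"z": 0.003,"ax": 0,"ay": 0,"az": 0,"grip": 1},{"x": 0,"y": 0,"z": 0.006,"ax": 0,"ay": 0,"az": 0,"grip": 1},{"x": 0,"y": 0,"z": 0.009,"ax": 0,"ay": 0,"az": 0,"grip": 1},{"x": 0,"y": 0,"z": 0.01,"ax": 0,"ay": 0,"az": 0,"grip": 1},{"x": 0,"y": 0,"z": 0.01,"ax": 0,"ay": 0,"az": 0,"grip": 1}]'

```text
time: 18.6
tool_pos: [0.5054, -0.2548, 0.0626]
tcp_rot: [3.14, -0.096, -0.0]
wrist_force: [-1.7, -1.4, 2.8]
width: 0.628
grip_force: 64.2
```

Emit:
step_arm --series '[{"x": 0,"y": 0,"z": 0.002,"ax": 0,"ay": 0,"az": 0,"grip": 1},{"x": 0,"y": 0,"z": 0.004,"ax": 0,"ay": 0,"az": 0,"grip": 1},{"x": 0,"y": 0,"z": 0.004,"ax": 0,"ay": 0,"az": 0,"grip": 1}]'

```text
time: 18.9
tool_pos: [0.5055, -0.2548, 0.0612]
tcp_rot: [3.14, -0.096, -0.0]
wrist_force: [-3.7, 0.9, 6.1]
width: 0.625
grip_force: 65.0
```

Emit:
step_arm --series '[{"x": 0,"y": 0,"z": 0.002,"ax": 0,"ay": 0,"az": 0,"grip": 1},{"x": 0,"y": 0,"z": 0.004,"ax": 0,"ay": 0,"az": 0,"grip": 1},{"x": 0,"y": 0,"z": 0.004,"ax": 0,"ay": 0,"az": 0,"grip": 1},{"x": 0,"y": 0,"z": 0.004,"ax": 0,"ay": 0,"az": 0,"grip": 1}]'

```text
time: 19.3
tool_pos: [0.5056, -0.2549, 0.061]
tcp_rot: [3.14, -0.096, -0.0]
wrist_force: [-7.5, 3.0, 16.3]
width: 0.624
grip_force: 66.1
```

The tool stopped at 0.061 and the force is climbing, so the cup has bottomed. One small extra push will confirm it, with a slight −x relief for the side load.

Emit:
step_arm --series '[{"x": -0.001,"y": 0,"z": 0.002,"ax": 0,"ay": 0,"az": 0,"grip": 1},{"x": -0.001,"y": 0,"z": 0.003,"ax": 0,"ay": 0,"az": 0,"grip": 1},{"x": -0.001,"y": 0,"z": 0.003,"ax": 0,"ay": 0,"az": 0,"grip": 1},{"x": -0.001,"y": 0,"z": 0.003,"ax": 0,"ay": 0,"az": 0,"grip": 1}]'

```text
time: 19.7
tool_pos: [0.5057, -0.255, 0.0609]
tcp_rot: [3.14, -0.096, 0.001]
wrist_force: [-10.2, 3.8, 24.4]
width: 0.625
grip_force: 66.7
```

Firm stop: 24 N with no movement. I'll unload, let go, and rise straight up.

Emit:
step_arm --force 20 --series '[{"x": -0.001,"y": 0,"z": -0.005,"ax": 0,"ay": 0,"az": 0,"grip": 1},{"x": -0.001,"y": 0,"z": -0.005,"ax": 0,"ay": 0,"az": 0,"grip": 0},{"x": -0.001,"y": 0,"z": -0.005,"ax": 0,"ay": 0,"az": 0,"grip": -1},{"x": -0.001,"y": 0,"z": -0.005,"ax": 0,"ay": 0,"az": 0,"grip": -1},{"x": -0.001,"y": 0,"z": -0.005,"ax": 0,"ay": 0,"az": 0,"grip": -1},{"x": -0.001,"y": 0,"z": -0.005,"ax": 0,"ay": 0,"az": 0,"grip": -1},{"x": -0.001,"y": 0,"z": -0.005,"ax": 0,"ay": 0,"az": 0,"grip": -1}]'

```text
time: 20.4
tool_pos: [0.5044, -0.2546, 0.0594]
tcp_rot: [-3.14, 0.096, 0.0]
wrist_force: [-0.6, -0.5, -0.4]
width: 1.001
grip_force: 0.0
```

Emit:
step_arm --series '[{"x": 0,"y": 0,"z": -0.04,"ax": 0,"ay": 0,"az": 0,"grip": -1},{"x": 0,"y": 0,"z": -0.1,"ax": 0,"ay": 0,"az": 0,"grip": -1},{"x": 0,"y": 0,"z": -0.17,"ax": 0,"ay": 0,"az": 0,"grip": -1},{"x": 0,"y": 0,"z": -0.25,"ax": 0,"ay": 0,"az": 0,"grip": -1},{"x": 0,"y": 0,"z": -0.33,"ax": 0,"ay": 0,"az": 0,"grip": -1},{"x": -0.05,"y": 0,"z": -0.4,"ax": 0,"ay": 0,"az": 0,"grip": -1},{"x": -0.1,"y": 0,"z": -0.4,"ax": 0,"ay": 0,"az": 0,"grip": -1},{"x": -0.1,"y": 0,"z": -0.4,"ax": 0,"ay": 0,"az": 0,"grip": -1},{"x": -0.1,"y": 0,"z": -0.4,"ax": 0,"ay": 0,"az": 0,"grip": -1}]'

```text
time: 21.3
tool_pos: [0.4545, -0.2515, 0.2596]
tcp_rot: [3.14, -0.097, 0.001]
wrist_force: [-0.4, 0.9, -0.7]
width: 0.996
grip_force: 0.0
```

```bash
python3 - <<'E'
from workcell import bot, imaging
from h import *
V=[imaging.read_camera(n) for n in('scene','wrist')];S=bot.read_state();print(S['tool_pos'].round(4),S['wrist_force'].round(1),S['time'])
P=np.array([.519,-.256,.112]);p=[]
for c in V:
    u,v=proj(c,P).astype(int);r=40;b=blob(c['img'],*RED,(u-r,v-r,u+r,v+r));p.append(b[0]);print(b[0],b[1])
X,e=tri(V,p);print(X.round(4),e,'pod',(X-[.0148,-.0009,.046]).round(4))
w=V[1];k=blob(w['img'],*RED,(u-40,v-40,u+40,v+40))[2];c=max(cv2.findContours(k.astype(np.uint8),0,2)[0],key=cv2.contourArea)[:,0]
print(cv2.minAreaRect(np.array([plane(w,q,X[2])[:2]*1000 for q in c],np.float32)))
a=[V[1]['img'][40:300,90:430],cv2.resize(V[0]['img'][130:280,90:290],None,fx=260/150,fy=260/150)]
cv2.imwrite('pics/w7.png',np.hstack(a)[:,:,::-1])
E
```

```text
[ 0.4547 -0.2514  0.2588] [ 0.2 -0.3 -0.1] 21.4
[175.87272727 207.10909091] [168, 203, 17, 9, 55]
[257.31944444 117.94444444] [238, 113, 40, 11, 432]
[ 0.5181 -0.2557  0.1114] 0.0001399124398894474 pod [ 0.5033 -0.2548  0.0654]
((518.0811767578125, -255.72532653808594), (39.24014663696289, 9.728585243225098), 86.4710922241211)
```

View pics/w7.png

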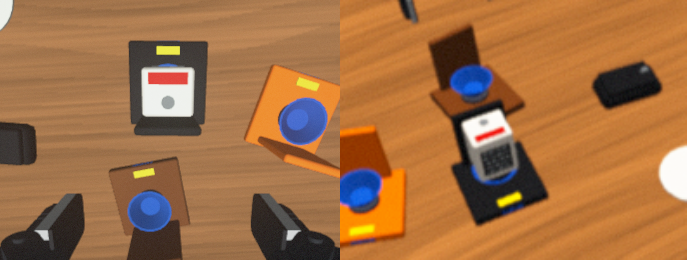

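The pod stands upright in the black charger's cup, with its grille toward the yellow strip. Its centre is at (0.503, −0.255, 0.0654), against 0.066 expected for a bottomed cup. The gripper is clear.

```bash
python3 -c "
from workcell import bot
print(bot.finish_job())"
```

```text
the job is handed in; nothing more can be done
None
```

The red-lamp pod stood on the white mat, then went into the black charger's cup with its grille to the front; the cup was pushed to its firm stop, the pod let go and the job handed in (no verdict came back).

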